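# Strip and stow the thermometer probes

## Robot

A 6-joint arm with a two-finger parallel gripper is mounted at the origin on a cart in front of the work surface, level with it; the furniture and walls round the work are solid. World frame = base frame: x ahead of the robot, y to its left, z up, the work surface at z = 0. Lengths are in m, angles in rad, forces in N, time in s.
With the tool pointing down it reaches from about 0.25 to 0.725 m from the base axis. Payload 4 kg.
Tool frame: the origin (TCP) lies at the very end of the fingers, on their centre line; the grasp point (between the pads) lies 19 mm behind it; z points along the fingers, y is the line along which they close (so a half turn about z gives the same grasp; the last joint's range is limited). The gripper opens to 85 mm and grips with 20 to 120 N. Pads are 22 mm wide; open, the fingers measure 114 mm over their backs; the gripper's body (76 mm by 85 mm) begins 54 mm behind the grasp point. The pads swing forward as they close: fully open they stand 13 mm farther back than shut.
Start: joints at [1.246, 0.241, 0.005, 1.335, 0, 1.571], TCP at [0.16, 0.474, 0.231] pointing down, gripper open.
Joint ranges: [-2.72, 2.72], [-1.05, 1.87], [-1.09, 1.28], [-1.99, 2.15], [-1.42, 1.44], [-3.14, 3.14]. Speed limits (rad/s): [2.79, 2.79, 3.14, 3.14, 3.14, 3.14].

## Interface

Orientations are given as a unit quaternion [x, y, z, w].
In Python, from workcell import bot, vision, workorder, boxes_of gives the robot as it stands.
- The arm moves only by the tool send_rows, never from a script. Its argument "motion" is text: rows parted by semicolons, each of 5 numbers parted by spaces: the closure, from -1 (fully open) to 1 (shut), so that 0 is half open, then the shift along the tool's x, y, z in cm, then the turn about the tool's z in rad. In form: claw x y z twist; .... A call has 1 to 5 rows; each row is the pose to reach, as a shift and turn from the pose commanded when the call began, along the tool's axes at that moment; what a row does not reach only later rows make up. A row lasts 1/10 s, in which the tool goes at most 50 mm and 8.59 degrees, less where a joint would pass 70% of its speed; a pose out of reach is approached as far as the arm can. A call with a gripper value outside its range is refused whole. The fingers move at their own pace and stop on an object; the grip force is fixed at half the most. Time passes only in rows, so rows that repeat a pose let the fingers close. It gives the time, the measured TCP pose, the force, the opening and the grip force at its end, in the units of the state.
- bot.get_obs(): the state, without advancing time (a new reading comes with each control period).
- vision.camera(name): name is "side" or "top" or "wrist"; returns the picture (420x560x3 uint8, red, green, blue); there is no depth.
- vision.camera_model(name): a dict with "fov_y" (degrees; the focal length in pixels is half the picture's height over the tangent of half this angle, whatever the lens; pixels are square), "cx", "cy" (the principal point, pixels), "k1" (the pictures are not rectified: a ray, as slopes to the right and down, at radius r is drawn at 1 + k1 r^2 times it, then the intrinsics apply), "world_from_camera" (4x4, takes a point from camera to world coordinates); the wrist camera has in their place "hand_eye" (4x4, takes a point from camera to tool coordinates, whose origin is the TCP and whose axes are the flange's). Camera axes: x right, y down, z forward; pixel columns grow to the right and rows downward; lengths in m; the calibration is good to about 2 mm. A picture is of the moment at which its call begins: read the wrist's pose just before it. camera_model takes no time and is no camera call.
- workorder.job_done(): hands the job in; it is judged then, once.
Trained networks look in the newest picture that a camera, given by its name, has taken for a name from the list of things; names that differ only in an ending like _2 or _b are one class to them, and where a whole thing is asked for, a point or a joint stands for the part that bears it (a point fixed in the world has none). Each returns a list of dicts, best first, with "conf" (0 to 1); they miss things now and then, are a little off and sometimes report something else, mostly with a low value. They report only what shows in the picture. A call takes as long as a camera call. They do not tell look-alikes from the thing itself.
- boxes_of(camera, target): "rect" ([centre column, centre row, width, height] in pixels, round what is visible of it).
The state is a dict: "clock": time; "joint_pos": joint angles; "joint_vel": joint speeds; "tau": joint torques, N m; "eef_pos": TCP position; "tool_rot": TCP orientation; "ft_force": force on the tool from outside, world axes, zero at the start; "ft_torque": the same for the moment, N m; "grip_width": finger opening in m; "grasp_force": force on a finger pad.
Only numpy, scipy, OpenCV 4.12 (cv2) and the standard library are available. Lean on these libraries where they do the work, as an engineer would, in place of code of your own. Each camera call takes 0.05 s, during which the arm holds its last target. There are 200 camera calls.

## Task

The red thermometer probe was put back in the blue well by mistake: move it to the red well. The blue probe stands in the yellow used-cover pot with a used cover still on it: press its top button fully down so that the cover drops into the pot, and only then lift the probe out and stow it in the blue well. Leave both probes tip-down and fully home in the well of their own colour, the used cover in the pot, and the other things on the table where they are.

Things in the scene. Friction and masses are not known exactly. Their poses are not given: they have to be found in the camera images.
- red_probe: Red thermometer probe, no cover, about 0.1 kg, at the start tip-down in the BLUE well. Origin at its tip (lower end), z up its axis: shaft 7 mm across to z = 46 mm; two cheeks with flat undersides it stands on (17 mm from the axis) from z = 46; round handle z = 66 to 126 mm, 31 mm across at its foot, 25 mm from z = 80 to 118 (grip there); button on top, 18 mm across, to z = 136.
- blue_probe: Blue thermometer probe, same shape, sizes and frame as red_probe; at the start tip-down in the lid of the yellow pot, standing on its cheeks, with a used cover held on its shaft by two grey spring claws between the cheeks.
- blue_ejector (a joint): Travel of the blue probe's top button: 0 is out, 0.008 m fully down. It slides down along the probe's axis against a spring; it needs up to about 6 N and the cover comes off at about 6 mm, then a hard stop at 8 mm. Springs back when let go.
- blue_button (a point): Centre of the top face of the blue probe's button (moves with it).
- probe_cover: Used cover: pale grey sheath 13 mm across, 58 mm long, closed below, 19 mm flange at its open top. Origin under its closed end, z up its axis; at the start 3 mm below the blue probe's tip. It does not fit into a well. Pushed off, it falls 62 mm to the pot's floor, clear of the probe's tip.
- blue_well: Storage well with a blue top collar, fixed to the table: white foot 64 mm across, tower 37 mm across. Origin under its centre on the table, z up. Rim flat at z = 60 mm; round bore 12 mm across, funnel mouth 20 mm across over the top 4 mm; bore floor at z = 8 mm. A probe fully home stands with its cheeks on the rim, its tip at z = 14 mm.
- red_well: Storage well with a red top collar, fixed to the table: white foot 64 mm across, tower 37 mm across. Origin under its centre on the table, z up. Rim flat at z = 60 mm; round bore 12 mm across, funnel mouth 20 mm across over the top 4 mm; bore floor at z = 8 mm. A probe fully home stands with its cheeks on the rim, its tip at z = 14 mm.
- cover_pot: Yellow used-cover pot with a dark lid, fixed to the table, 75 mm across. Origin under its centre on the table, z up. Lid top at z = 115 mm with a 22 mm hole in its middle and a raised collar (36 mm inside, 3 mm high) round the cheeks of the parked probe, whose tip is then at z = 69 mm. Inner floor at z = 4 mm.
- vial_green_label: Bystander, not to be disturbed: small brown vial with green label and cream cap, 24 mm wide, 50 mm tall. Origin under its centre.
- tape_roll_2: Bystander, not to be disturbed: cream roll of tape standing on end, 46 mm wide, 51 mm tall. Origin under its centre.
- tape_roll_4: Bystander, not to be disturbed: cream roll of tape standing on end, 45 mm wide, 50 mm tall. Origin under its centre.
- torch: Bystander, not to be disturbed: black pocket torch standing on end, 32 mm wide, 137 mm tall. Origin under its centre.
- vial_clear: Bystander, not to be disturbed: clear vial with grey-white cap, 30 mm wide, 62 mm tall. Origin under its centre.
- vial_red_label: Bystander, not to be disturbed: white vial with red and blue label, 26 mm wide, 56 mm tall. Origin under its centre.
- blister_1: Bystander, not to be disturbed: flat blister strip of tablets, 42 x 95 x 5 mm. Origin under its centre.
Mind the look-alikes: they are no part of the job. What is shaped like the red_probe but green is not meant. Of the things that look like the blue_probe, the larger one is meant.

How it is judged:
On the way:
1. the used cover has dropped off into the pot while the blue probe still stands in the pot's lid (horizontal distance between probe_cover and cover_pot below 0.034 m and z of probe_cover in the frame of cover_pot below 0.03 m and horizontal distance between blue_probe and cover_pot below 0.012 m and z of blue_probe in the frame of cover_pot below 0.08 m), for 0.1 s.
At the end, for the whole second after the job is handed in: Each probe at rest tip-down in its own colour's well: tip within 6 mm of the well's axis and 8 to 18 mm above the well's origin (home is 14), axis within 0.09 rad of vertical. Used cover in the pot: its origin within 34 mm of the pot's axis and under 30 mm above the pot's origin (horizontal distance between red_probe and red_well below 0.006 m and z of red_probe in the frame of red_well between 0.008 and 0.018 m and angle between each of red_probe, blue_probe's own z axis and vertical below 0.09 rad and linear speed of each of red_probe, blue_probe below 0.02 m/s and horizontal distance between blue_probe and blue_well below 0.006 m and z of blue_probe in the frame of blue_well between 0.008 and 0.018 m and horizontal distance between probe_cover and cover_pot below 0.034 m and z of probe_cover in the frame of cover_pot below 0.03 m); the robot touches nothing.
It fails at once if the used cover leaves the pot (horizontal distance between probe_cover and cover_pot above 0.045 m or z of probe_cover in the frame of cover_pot above 0.115 m).
It fails at once if a bystander is pushed more than 25 mm or knocked over (distance of any of vial_green_label, tape_roll_2, tape_roll_4, torch, vial_clear, vial_red_label, blister_1 from where it was at the start of the episode above 0.025 m or angle between any of vial_green_label, tape_roll_2, tape_roll_4, torch, vial_clear, vial_red_label, blister_1's own z axis and vertical above 0.5 rad).
It also fails if it takes over 66 s, if anything falls off the work surface, if the arm or the gripper's body presses on something with over 40 N, if the wrist force passes 120 N, or if a joint passes its speed limit or range.

## Working session

There is one attempt and no reset: what is moved stays moved. The work goes in short steps, Python scripts to look and compute and a tool call to move; the robot and the scene stay as the last step left them, time stands still between calls to the robot, and variables do not carry over. Pictures are saved under pics/ and viewed, at most 11 in all, crops included, and the job is handed in when it is done.

Besides the shell and the picture viewer there is one more tool, called after "Call:" by a JSON object that holds its "fn" and its "kwargs". send_rows: Moves the arm, as the interface text tells. Its arguments: {"type":"object","properties":{"motion":{"type":"string"}},"required":["motion"]}

```bash
mkdir -p pics; ls
python3 - <<'E'
from workcell import bot, vision, workorder, boxes_of
import cv2,numpy as np
print(bot.get_obs())
ims=[]
for n in ['top','side']:
    im=vision.camera(n); cv2.imwrite(f'pics/{n}0.png',im[:,:,::-1])
    m=vision.camera_model(n); print(n,m)
    for t in ['red_probe','blue_probe','blue_well','red_well','cover_pot']:
        print(t,[(round(d['conf'],2),[int(v) for v in d['rect']]) for d in boxes_of(n,t)])
print(vision.camera_model('wrist'))
E
```

```text
pics
{'clock': 0.0, 'joint_pos': array([ 1.24598788e+00,  2.41423456e-01,  3.72766195e-03,  1.33517429e+00,
       -1.21540351e-06,  1.57081239e+00]), 'joint_vel': array([ 0.00079525, -0.00182579, -0.0003116 , -0.00113821,  0.00211084,
       -0.00170219]), 'tau': array([ 1.21988691e-03, -3.72314465e+01,  2.52409458e+01,  1.69523852e-02,
        1.21424459e-04, -7.93638691e-06]), 'eef_pos': array([0.15936597, 0.4732678 , 0.23040902]), 'tool_rot': array([ 1.61699095e-01,  9.86839565e-01, -1.02333282e-03, -1.67046035e-04]), 'ft_force': array([-0.42811565,  0.53510875,  1.00149164]), 'ft_torque': array([ 0.0006791 , -0.01618305, -0.00068226]), 'grasp_force': 0.0, 'grip_width': 0.08517389676948554}
top {'fov_y': 43.429866474066905, 'cx': 273.0656390107224, 'cy': 209.3492482592293, 'k1': 0.001312850993021632, 'world_from_camera': array([[ 0.01106087, -0.99018404,  0.13933134,  0.30683609],
       [-0.99984293, -0.01288169, -0.01217319,  0.00710399],
       [ 0.01384852, -0.13917481, -0.99017099,  1.52675285],
       [ 0.        ,  0.        ,  0.        ,  1.        ]])}
red_probe [(0.61,
[... 736 characters left out ...]
.84, [233, 262, 17, 43]), (0.66, [151, 317, 69, 17])]
blue_probe [(0.75, [264, 198, 11, 41])]
blue_well [(0.75, [235, 300, 31, 35])]
red_well [(0.57, [314, 226, 15, 27])]
cover_pot [(0.62, [264, 236, 34, 58]), (0.56, [266, 276, 21, 29])]
{'fov_y': 64.28916913513419, 'cx': 277.48094731484844, 'cy': 213.2093227091295, 'k1': -0.022527467641383418, 'hand_eye': array([[ 1.96836286e-05, -9.61201834e-01, -2.75846033e-01,
         6.90362633e-02],
       [ 9.99999752e-01,  2.13082128e-04, -6.71140007e-04,
         6.50820649e-04],
       [ 7.03878865e-04, -2.75845951e-01,  9.61201600e-01,
        -1.43386290e-01],
       [ 0.00000000e+00,  0.00000000e+00,  0.00000000e+00,
         1.00000000e+00]])}
```

Run:
```python
import cv2
t=cv2.imread('pics/top0.png'); s=cv2.imread('pics/side0.png')
cv2.imwrite('pics/topc.png',cv2.resize(t[140:340,140:440],None,fx=2.66,fy=2.66,interpolation=cv2.INTER_CUBIC))
cv2.imwrite('pics/sidec.png',cv2.resize(s[150:370,100:400],None,fx=2.66,fy=2.66,interpolation=cv2.INTER_CUBIC))
```

```text
(no output)
```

View pics/topc.png

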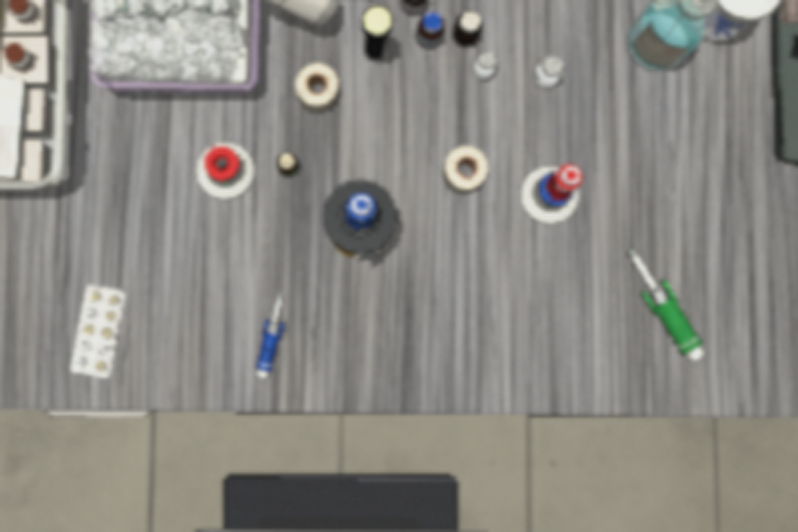

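View pics/sidec.png

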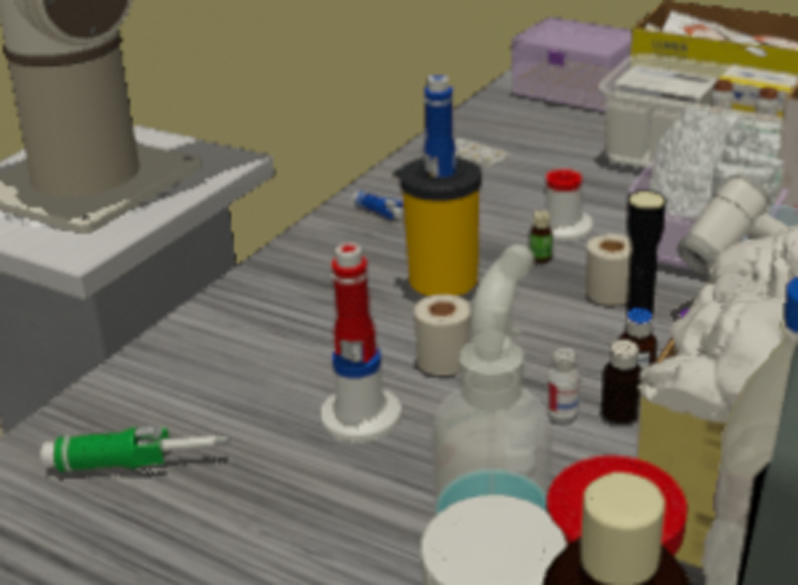

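The top crop shows the following (crop pixels, scale 2.66, offset 140):
- **Red-probe candidates:** the red one standing in the blue well at (568,182), and the green look-alike lying at (675,320). I choose the red one.
- **Blue-probe candidates:** the large one upright in the pot at (361,208), and a small one lying at (268,345). I choose the one in the pot. The side crop confirms it at (438,125).
- **Wells:** the red well is at (222,163) and the blue well's foot is at (551,195).

```bash
cat > h.py <<'E'
import numpy as np, cv2
from scipy.spatial.transform import Rotation as R
from workcell import bot, vision, workorder, boxes_of
def pose():
    o=bot.get_obs(); T=np.eye(4); T[:3,:3]=R.from_quat(o['tool_rot']).as_matrix(); T[:3,3]=o['eef_pos']; return T
def cam(n,T=None):
    m=vision.camera_model(n); W=m['world_from_camera'] if n!='wrist' else T@m['hand_eye']
    return m,210/np.tan(np.radians(m['fov_y']/2)),W
def unproj(n,u,v,z,T=None):
    m,f,W=cam(n,T); p=np.array([(u-m['cx'])/f,(v-m['cy'])/f]); q=p.copy()
    for _ in range(10): q=p/(1+m['k1']*(q@q))
    d=W[:3,:3]@np.array([*q,1]); return W[:3,3]+d*(z-W[2,3])/d[2]
def proj(n,P,T=None):
    m,f,W=cam(n,T); c=np.linalg.inv(W)@np.append(P,1); q=c[:2]/c[2]; q=q*(1+m['k1']*(q@q)); return q*f+[m['cx'],m['cy']]
def shift(x,y,z):   # cm in tool axes
    T=pose(); return np.round(T[:3,:3].T@(np.array([x,y,z])-T[:3,3])*100,2)
def blobs(im,kind,amin=15):
    h=cv2.cvtColor(im,cv2.COLOR_RGB2HSV); H,S,V=h[...,0].astype(int),h[...,1],h[...,2]
    m={'red':((H<8)|(H>172))&(S>140)&(V>90),'blue':(H>105)&(H<128)&(S>130)&(V>60),'white':(S<30)&(V>205)}[kind].astype(np.uint8)
    n,l,st,c=cv2.connectedComponentsWithStats(m); return [(st[i],c[i].round(1)) for i in range(1,n) if st[i,4]>=amin]
E
python3 - <<'E'
from h import *
c=lambda x,y:(140+x/2.66,140+y/2.66)
for nm,p,z in [('redwell rim',(222,163),.06),('redwell foot',(225,170),.005),('bluewell foot',(551,195),.005),('red button',(571,174),.15),('blue button',(362,203),.205),('lid',(361,216),.115),('torch',(377,20),.137),('tape',(466,168),.05),('tape2',(317,86),.05),('vialg',(288,163),.05)]:
    print(nm,unproj('top',*c(*p),z).round(4))
# side cross-check
s=lambda x,y:(100+x/2.66,150+y/2.66)
for nm,p,z in [('redwell rim',(564,180),.06),('red button',(347,249),.15),('blue button',(438,79),.205)]:
    print('side',nm,unproj('side',*s(*p),z).round(4))
T=pose();print(T.round(3))
E
```

```text
redwell rim [0.5343 0.1288 0.06  ]
redwell foot [0.5351 0.1299 0.005 ]
bluewell foot [ 0.5121 -0.2278  0.005 ]
red button [ 0.5139 -0.2256  0.15  ]
blue button [ 0.4751 -0.017   0.205 ]
lid [ 0.4733 -0.0177  0.115 ]
torch [ 0.6717 -0.0316  0.137 ]
tape [ 0.5339 -0.1303  0.05  ]
tape2 [0.6209 0.0298 0.05  ]
vialg [0.5368 0.0594 0.05  ]
side redwell rim [0.5429 0.1253 0.06  ]
side red button [ 0.5159 -0.2221  0.15  ]
side blue button [ 0.4798 -0.016   0.205 ]
[[-0.948  0.319  0.     0.16 ]
 [ 0.319  0.948  0.     0.474]
 [ 0.     0.    -1.     0.231]
 [ 0.     0.     0.     1.   ]]
```

Call:
{"fn": "send_rows", "kwargs": {"motion": "1 -7 -6 -6.9 0; 1 -15 -12 -6.9 0; 1 -20 -16 -6.9 0; 1 -25 -20 -6.9 0; 1 -29 -23 -6.9 0"}}

```text
clock: 1.1
eef_pos: [0.2888, 0.2728, 0.2912]
tool_rot: [0.161, 0.987, 0.001, 0.001]
ft_force: [1.3, -0.3, 0.7]
grip_width: 0.0122
grasp_force: 0.0
```

```bash
python3 -c "
from h import *
print(pose().round(3),shift(.475,-.017,.30))"
```

```text
[[-0.948  0.318  0.001  0.289]
 [ 0.318  0.948  0.001  0.273]
 [-0.001  0.001 -1.     0.291]
 [ 0.     0.     0.     1.   ]] [-26.88 -21.54  -0.89]
```

Call:
{"fn": "send_rows", "kwargs": {"motion": "1 -26.9 -21.5 -0.9 0; 1 -26.9 -21.5 -0.9 0; 1 -26.9 -21.5 -0.9 0; 1 -26.9 -21.5 -0.9 0; 1 -26.9 -21.5 -0.9 0"}}

```text
clock: 1.6
eef_pos: [0.424, 0.062, 0.2974]
tool_rot: [0.162, 0.987, 0.0, 0.001]
ft_force: [0.5, 1.9, 0.3]
grip_width: -0.0001
grasp_force: 0.0
```

Call:
{"fn": "send_rows", "kwargs": {"motion": "1 -5 -5 0 0; 1 -5 -5 0 0; 1 -5 -5 0 0; 1 -5 -5 0 0; 1 -5 -5 0 0"}}

```text
clock: 2.1
eef_pos: [0.4541, 0.0015, 0.297]
tool_rot: [0.161, 0.987, 0.0, -0.0]
ft_force: [-0.3, -0.0, 0.2]
grip_width: 0.0002
grasp_force: 0.0
```

```bash
python3 -c "
from h import *
T=pose();print(T[:3,3].round(4),shift(.475,-.017,.30))
im=vision.camera('wrist'); cv2.imwrite('pics/w1.png',im[:,:,::-1])
np.save('w1T.npy',T)
for k in ('red','blue','white'):
  print(k,[(b[0].tolist(),b[1].tolist()) for b in blobs(im,k,60)])
print(proj('wrist',[.475,-.017,.205],T),proj('wrist',[.475,-.017,.118],T),proj('wrist',[.536,.129,.06],T))
"
```

```text
[0.4541 0.0015 0.297 ] [-2.57 -1.09 -0.31]
red [([390, 196, 31, 30, 628], [404.6, 211.1]), ([107, 278, 22, 17, 139], [119.1, 285.3]), ([80, 306, 25, 22, 183], [94.5, 313.9]), ([81, 320, 11, 9, 77], [85.6, 324.1])]
blue [([305, 49, 17, 44, 436], [312.4, 67.1]), ([255, 202, 31, 30, 412], [271.4, 214.8]), ([253, 227, 32, 27, 291], [268.7, 237.0]), ([261, 243, 15, 12, 142], [267.8, 248.4]), ([112, 268, 28, 25, 174], [130.5, 276.5])]
white [([446, 0, 35, 73, 1404], [464.4, 34.1]), ([314, 91, 4, 21, 60], [315.4, 100.8]), ([369, 179, 45, 45, 565], [386.5, 194.9]), ([32, 225, 25, 19, 91], [43.9, 234.2]), ([120, 245, 43, 39, 547], [144.8, 259.0]), ([185, 256, 35, 32, 556], [202.5, 271.5]), ([517, 264, 43, 81, 1069], [543.3, 304.2]), ([400, 277, 14, 27, 187], [406.7, 287.5]), ([326, 279, 34, 31, 402], [341.1, 291.7]), ([491, 285, 32, 28, 328], [505.4, 297.6]), ([461, 295, 12, 14, 68], [466.3, 302.9]), ([474, 294, 18, 34, 228], [482.2, 312.2]), ([410, 315, 9, 12, 70], [413.8, 319.6]), ([497, 315, 38, 47, 697], [516.8, 337.0]), ([78, 317, 17, 14, 77], [86.1, 322.9]), ([466, 339, 22, 21, 135], [473.3, 348.1])]
[262.32528281 247.83327925] [266.13499952 215.38534234] [401.05377763 210.85371558]
```

View pics/w1.png

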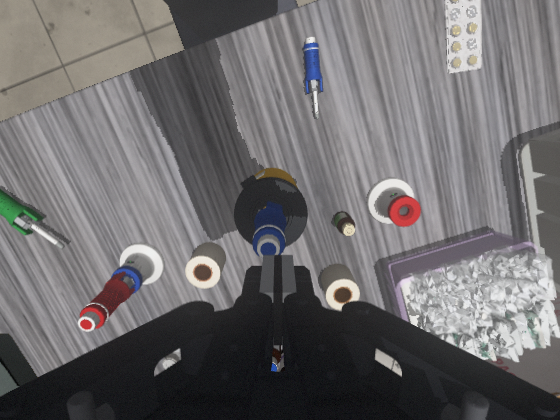

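The wrist picture shows the blue button face at (268,248), the red well's rim at (405,211), the blue well's foot at (141,264) and the red button at (86,324).

```bash
python3 -c "
from h import *
T=np.load('w1T.npy')
for nm,u,v,z in [('blue button',267.8,248.4,.205),('red rim',404.8,211,.06),('redfoot',391.5,201.5,.005),('bluefoot',141,264,.005),('red button',86,324,.150),('lid',270,210,.115)]: print(nm,unproj('wrist',u,v,z,T).round(4))
print(shift(.475,-.017,.30))
"
```

```text
blue button [ 0.4767 -0.0132  0.205 ]
red rim [0.5376 0.1332 0.06  ]
redfoot [0.5404 0.1348 0.005 ]
bluefoot [ 0.5167 -0.2239  0.005 ]
red button [ 0.5167 -0.223   0.15  ]
lid [ 0.4717 -0.0118  0.115 ]
[-2.57 -1.12 -0.29]
```

```bash
python3 -c "
from h import *
print(pose()[:3,3],shift(.477,-.014,.30))"
```

```text
[0.45419658 0.00173062 0.29706733] [-2.66 -0.77 -0.29]
```

Call:
{"fn": "send_rows", "kwargs": {"motion": "1 -2.7 -0.8 0 0; 1 -2.7 -0.8 4 0; 1 -2.7 -0.8 8 0; 1 -2.7 -0.8 8 0; 1 -2.7 -0.8 8 0"}}

```text
clock: 2.65
eef_pos: [0.4772, -0.0146, 0.2175]
tool_rot: [0.161, 0.987, -0.0, -0.001]
ft_force: [1.4, 0.8, 1.1]
grip_width: -0.0003
grasp_force: 0.0
```

```bash
python3 -c "
from h import *
T=pose();print(T[:3,3],shift(.477,-.014,.205),bot.get_obs()['ft_force'])
im=vision.camera('wrist'); cv2.imwrite('pics/w2.png',cv2.resize(im[150:350,180:380,::-1],None,fx=3,fy=3))
print(proj('wrist',T[:3,3],T))
"
```

```text
[ 0.47719142 -0.01457477  0.2174505 ] [0.04 0.05 1.25] [1.40196856 0.80761093 1.14582187]
[276.3089589  270.27509985]
```

View pics/w2.png

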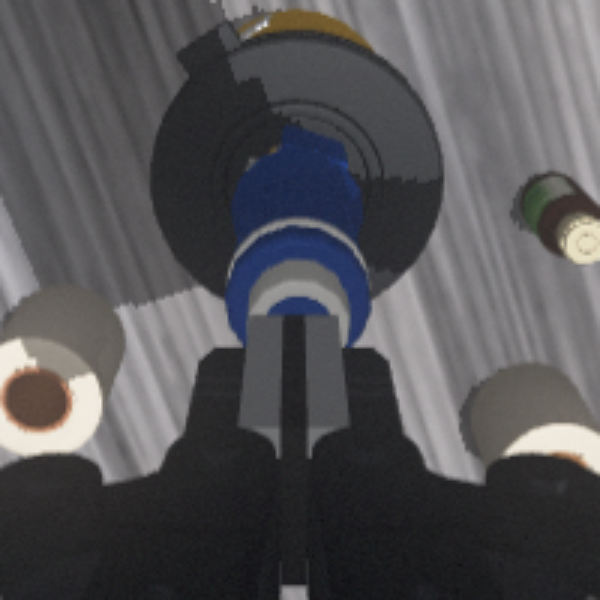

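The fingertips at crop (294,316) overlap the button's front, and the button face centre is at about (298,325) in the crop.

```bash
python3 -c "
from h import *
T=pose()
print(unproj('wrist',180+298/3,150+325/3,.205,T))
"
```

```text
[ 0.47910162 -0.01335035  0.205     ]
```

Call:
{"fn": "send_rows", "kwargs": {"motion": "1 0 0.1 0.8 0; 1 0 0.1 1.2 0; 1 0 0.1 1.6 0; 1 0 0.1 1.9 0; 1 0 0.1 2.1 0"}}

```text
clock: 3.2
eef_pos: [0.4788, -0.0146, 0.1966]
tool_rot: [0.162, 0.987, 0.0, 0.001]
ft_force: [0.6, -0.4, 12.0]
grip_width: -0.0002
grasp_force: 6.4
```

Call:
{"fn": "send_rows", "kwargs": {"motion": "1 0 0 0.1 0; 1 0 0 0.15 0; 1 0 0 0.15 0"}}

```text
clock: 3.5
eef_pos: [0.4794, -0.0145, 0.1967]
tool_rot: [0.162, 0.987, 0.001, 0.002]
ft_force: [-1.0, 1.3, 9.6]
grip_width: 0.0002
grasp_force: 5.4
```

```bash
python3 -c "
from h import *
T=pose();print(T[:3,3],bot.get_obs()['ft_force'])
im=vision.camera('side'); cv2.imwrite('pics/s2.png',cv2.resize(im[150:300,200:340,::-1],None,fx=4,fy=4,interpolation=cv2.INTER_CUBIC))
"
```

```text
[ 0.47943993 -0.01446932  0.19667544] [-0.96029547  1.27840621  9.60964747]
```

View pics/s2.png

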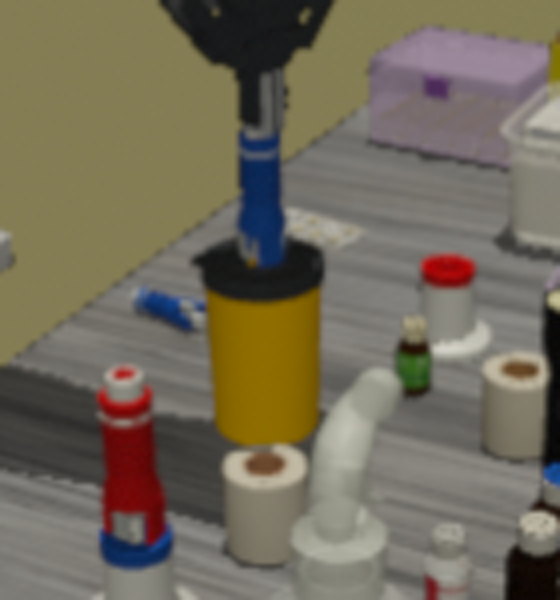

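The side crop shows the tool pressing the button flush at (262,140) with the probe still seated. The height stopped at 0.1967 (hard stop at about 0.197) under 10–12 N. Next is the red probe.

Call:
{"fn": "send_rows", "kwargs": {"motion": "1 0 0 -3 0; 1 0 0 -8 0; -1 0 6 -8 0; -1 -2 -8 -8 0; -1 -2 -12 -8 0"}}

```text
clock: 4.05
eef_pos: [0.4758, -0.06, 0.2742]
tool_rot: [0.154, 0.988, -0.0, 0.0]
ft_force: [0.4, -1.6, -0.3]
grip_width: 0.0433
grasp_force: 0.0
```

```bash
python3 -c "
from h import *
print(pose()[:3,3],shift(.49,-.223,.25))"
```

```text
[ 0.4757823  -0.06001233  0.27419478] [ -6.31 -15.09   2.43]
```

Call:
{"fn": "send_rows", "kwargs": {"motion": "-1 -4 -13 1 0; -1 -4 -13 1 0; -1 -4 -13 1 0; -1 -4 -13 1 0; -1 -4 -13 1 0"}}

```text
clock: 4.55
eef_pos: [0.4703, -0.2017, 0.2638]
tool_rot: [0.163, 0.987, 0.0, -0.001]
ft_force: [0.5, 0.7, 1.1]
grip_width: 0.0853
grasp_force: 0.0
```

```bash
python3 -c "
from h import *
T=pose();print(T[:3,3],shift(.49,-.223,.25))
im=vision.camera('wrist'); cv2.imwrite('pics/w3.png',im[:,:,::-1])
np.save('w3T.npy',T)
print(proj('wrist',[.5167,-.223,.15],T),proj('wrist',[.5167,-.223,.06],T))
"
```

```text
[ 0.47025467 -0.20174747  0.26377915] [-2.55 -1.38  1.37]
[270.63001172 266.19541346] [272.25162579 231.2179249 ]
```

View pics/w3.png

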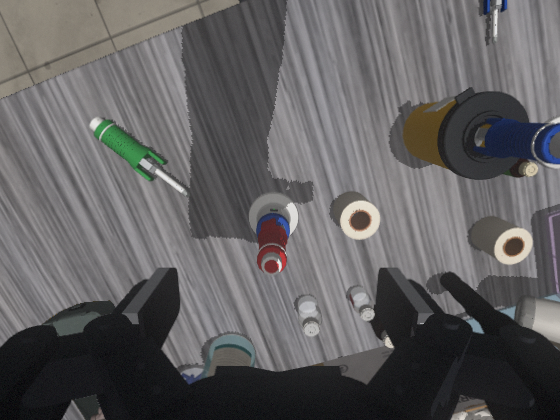

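The red button face at (271,266) matches the prediction (270.6,266.2), so the red probe is at (0.517,-0.223).

Call:
{"fn": "send_rows", "kwargs": {"motion": "-1 -5.1 -0.5 0 0; -1 -5.1 -0.5 3 0; -1 -5.1 -0.5 7 0; -1 -5.1 -0.5 8 0; -1 -5.1 -0.5 8 0"}}

```text
clock: 5.1
eef_pos: [0.5163, -0.2203, 0.1828]
tool_rot: [0.161, 0.987, 0.001, -0.002]
ft_force: [0.1, -0.3, 0.4]
grip_width: 0.0852
grasp_force: 0.0
```

```bash
python3 -c "
from h import *
T=pose();print(T[:3,3],shift(.517,-.223,.096))
im=vision.camera('wrist'); cv2.imwrite('pics/w4.png',im[:,:,::-1])
print(proj('wrist',[.517,-.223,.15],T),[(b[0].tolist(),b[1].tolist()) for b in blobs(im,'red',60)])
"
```

```text
[ 0.51625062 -0.22030591  0.18279032] [-0.2  -0.24  8.68]
[272.41698423 247.57097608] [([253, 219, 42, 36, 449], [273.3, 232.0]), ([263, 238, 21, 18, 299], [273.0, 246.6])]
```

Call:
{"fn": "send_rows", "kwargs": {"motion": "-1 -0.2 -0.2 4 0; -1 -0.2 -0.2 8.5 0; -1 -0.2 -0.2 8.5 0; 1 -0.2 -0.2 8.5 0; 1 -0.2 -0.2 8.5 0"}}

```text
clock: 5.65
eef_pos: [0.5212, -0.2256, 0.1031]
tool_rot: [0.162, 0.987, -0.001, 0.003]
ft_force: [0.2, -0.1, 0.3]
grip_width: 0.0591
grasp_force: 0.0
```

Call:
{"fn": "send_rows", "kwargs": {"motion": "1 0 0 0 0; 1 0 0 0 0; 1 0 0 0 0; 1 0 0 0 0; 1 0 0 0 0"}}

```text
clock: 6.15
eef_pos: [0.5202, -0.2248, 0.1016]
tool_rot: [0.162, 0.987, 0.0, 0.002]
ft_force: [0.4, 1.2, 7.0]
grip_width: 0.0241
grasp_force: 58.4
```

Call:
{"fn": "send_rows", "kwargs": {"motion": "1 0 0 -2 0; 1 0 0 -5 0; 1 0 0 -9 0; 1 0 0 -14 0; 1 0 0 -20 0"}}

```text
clock: 6.65
eef_pos: [0.5181, -0.2245, 0.2912]
tool_rot: [0.162, 0.987, 0.0, -0.0]
ft_force: [1.6, -0.8, 0.2]
grip_width: 0.0241
grasp_force: 60.2
```

```bash
python3 -c "
from h import *
print(pose()[:3,3],shift(.5385,.134,.3),bot.get_obs()['grip_width'])"
```

```text
[ 0.51812659 -0.22453445  0.29122988] [ 9.51 34.63 -0.87] 0.02412604438215436
```

Call:
{"fn": "send_rows", "kwargs": {"motion": "1 9.5 5 -1 0; 1 9.5 10 -1 0; 1 9.5 15 -1 0; 1 9.5 20 -1 0; 1 9.5 25 -1 0"}}

```text
clock: 7.15
eef_pos: [0.4979, 0.008, 0.3004]
tool_rot: [0.162, 0.987, 0.0, 0.001]
ft_force: [2.1, -0.7, -0.6]
grip_width: 0.0234
grasp_force: 60.2
```

Call:
{"fn": "send_rows", "kwargs": {"motion": "1 0 5 0 0; 1 0 5 0 0; 1 0 5 0 0; 1 0 5 0 0"}}

```text
clock: 7.55
eef_pos: [0.514, 0.0531, 0.2993]
tool_rot: [0.162, 0.987, -0.0, -0.0]
ft_force: [-1.0, -0.5, -1.3]
grip_width: 0.0241
grasp_force: 60.1
```

```bash
python3 -c "
from h import *
T=pose();print(T[:3,3],shift(.5385,.134,.3))
im=vision.camera('wrist'); cv2.imwrite('pics/w5.png',im[:,:,::-1])
np.save('w5T.npy',T)
print(proj('wrist',[.5385,.134,.06],T),proj('wrist',T[:3,3]+T[:3,:3]@[0,0,.0876],T),[(b[0].tolist(),b[1].tolist()) for b in blobs(im,'red',60)])
"
```

```text
[0.51396727 0.05312839 0.29930414] [ 0.26  8.45 -0.07]
[350.29402155 177.21079776] [276.80048928 216.87144468] [([334, 161, 32, 32, 675], [349.3, 177.0]), ([269, 218, 32, 14, 151], [283.7, 224.3]), ([243, 273, 70, 53, 1315], [277.7, 292.4]), ([260, 310, 36, 31, 883], [277.2, 325.1])]
```

View pics/w5.png

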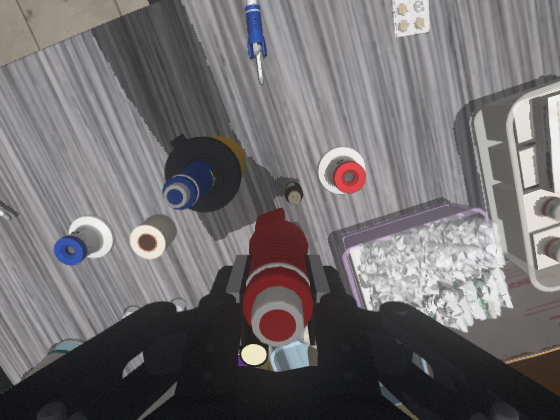

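The held red probe hangs straight, with its button face at (277,325). The red rim is at (349.5,177) and the now-empty blue well's rim at (70,249).

```bash
python3 -c "
from h import *
T=np.load('w5T.npy')
print('rims',unproj('wrist',349.7,177,.06,T),unproj('wrist',70.5,249.5,.06,T))
for dx in (-.005,0,.005): print(dx,proj('wrist',T[:3,3]+T[:3,:3]@[dx,0,-.0484],T))
print(shift(.538,.133,.3))
"
```

```text
rims [0.53804295 0.13341247 0.06      ] [ 0.514986   -0.21833964  0.06      ]
-0.005 [275.73233501 347.21153403]
0 [275.70959528 334.46504643]
0.005 [275.6863749 321.3705747]
[ 0.3   8.38 -0.06]
```

Call:
{"fn": "send_rows", "kwargs": {"motion": "1 -0.1 4 0 0; 1 -0.1 8.4 0 0; 1 -0.1 8.4 4 0; 1 -0.1 8.4 8 0; 1 -0.1 8.4 12 0"}}

```text
clock: 8.1
eef_pos: [0.5424, 0.1317, 0.1784]
tool_rot: [0.163, 0.987, 0.0, 0.001]
ft_force: [1.2, -0.2, -1.7]
grip_width: 0.0246
grasp_force: 60.2
```

```bash
python3 -c "
from h import *
T=pose();print(T[:3,3],shift(.5415,.132,.103))
im=vision.camera('wrist');print([(b[0].tolist(),b[1].tolist()) for b in blobs(im,'red',60)])
print(proj('wrist',[.538,.133,.06],T))
"
```

```text
[0.54239311 0.13174257 0.17841991] [ 0.1  -0.01  7.54]
[([253, 178, 54, 66, 1939], [277.5, 210.1]), ([243, 272, 70, 53, 1343], [278.0, 291.9]), ([260, 310, 36, 31, 883], [277.2, 325.0])]
[276.54651834 200.32178848]
```

Call:
{"fn": "send_rows", "kwargs": {"motion": "1 0.1 0 2 0; 1 0.1 0 4 0; 1 0.1 0 5.5 0; 1 0.1 0 6.8 0; 1 0.1 0 7.3 0"}}

```text
clock: 8.65
eef_pos: [0.5408, 0.1318, 0.106]
tool_rot: [0.163, 0.987, -0.0, -0.001]
ft_force: [0.3, -0.0, -1.1]
grip_width: 0.0244
grasp_force: 60.2
```

Call:
{"fn": "send_rows", "kwargs": {"motion": "1 0 0 0.1 0; 1 0 0 0.3 0; 1 0 0 0.4 0; 1 0 0 0.5 0; 1 0 0 0.6 0"}}

```text
clock: 9.15
eef_pos: [0.5418, 0.1334, 0.1015]
tool_rot: [0.162, 0.987, 0.0, 0.001]
ft_force: [-1.5, -1.8, 9.6]
grip_width: 0.024
grasp_force: 61.2
```

Contact on the rim at the expected height, so I'll release, rise and check.

Call:
{"fn": "send_rows", "kwargs": {"motion": "-0.2 0 0 -0.1 0; -0.2 0 0 -0.1 0; -0.4 0 0 -0.1 0; -0.6 0 0 -0.1 0; -0.8 0 0 -2 0"}}

```text
clock: 9.65
eef_pos: [0.5389, 0.133, 0.1177]
tool_rot: [0.162, 0.987, -0.001, -0.003]
ft_force: [0.2, 0.2, 0.7]
grip_width: 0.0769
grasp_force: 0.0
```

Call:
{"fn": "send_rows", "kwargs": {"motion": "-0.8 0 0 -4 0; -0.8 0 0 -8 0; -0.8 0 0 -13 0; -0.8 0 0 -16 0; -0.8 0 -6 -16 0"}}

```text
clock: 10.15
eef_pos: [0.5295, 0.09, 0.2854]
tool_rot: [0.158, 0.987, 0.003, 0.006]
ft_force: [2.0, -1.9, -0.5]
grip_width: 0.0763
grasp_force: 0.0
```

```bash
python3 -c "
from h import *
T=pose();print(T[:3,3],shift(.477,-.014,.26),bot.get_obs()['grip_width'])
im=vision.camera('wrist')
s=vision.camera('side')
a=cv2.resize(s[140:260,230:390],(800,600))
cv2.imwrite('pics/s6.png',a[:,:,::-1])
print('wrist',[(b[0].tolist(),b[1].tolist()) for b in blobs(im,'red',60)],proj('wrist',[.538,.133,.15],T))
print('side',[(b[0].tolist(),b[1].tolist()) for b in blobs(s,'red',10)],proj('side',[.538,.133,.15]),proj('side',[.538,.133,.06]))
"
```

```text
[0.52946659 0.08995695 0.28542077] [  1.76 -11.53   2.44] 0.07627464458646574
wrist [([299, 158, 29, 32, 151], [308.8, 168.5]), ([314, 175, 28, 24, 209], [326.3, 183.8]), ([323, 187, 14, 12, 120], [329.7, 192.1])] [326.76145853 193.18436948]
side [([308, 188, 10, 5, 25], [312.1, 189.9]), ([305, 194, 14, 28, 237], [312.0, 207.6]), ([307, 295, 2, 9, 17], [307.5, 299.2]), ([306, 321, 52, 37, 731], [330.4, 335.7])] [312.18327172 184.97754611] [311.42674753 216.22354864]
```

View pics/s6.png

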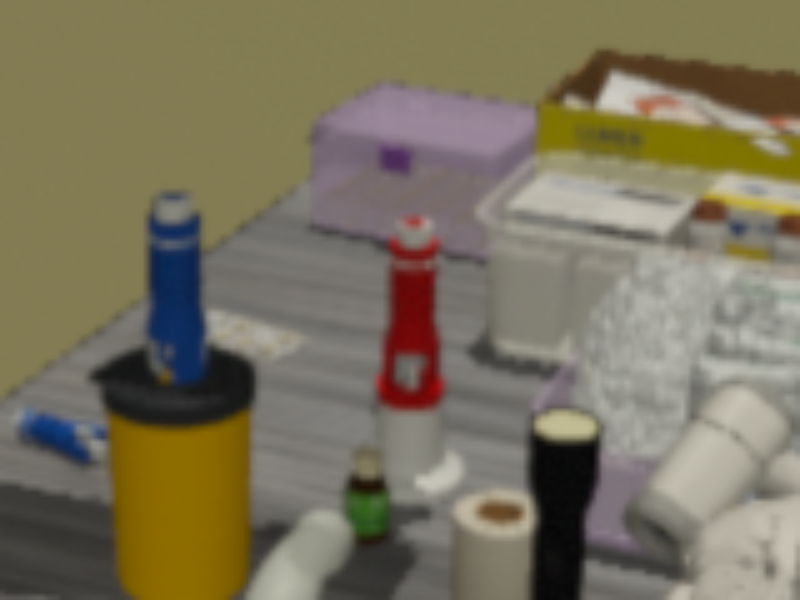

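The side crop shows the red probe upright on the red collar at (412,390), with the blue probe still seated in the pot at (175,290).

Call:
{"fn": "send_rows", "kwargs": {"motion": "-0.8 1.7 -5 0 0; -0.8 1.7 -10 0 0; -0.8 1.7 -10 2 0; -0.8 1.7 -10 2 0; -0.8 1.7 -10 2 0"}}

```text
clock: 10.75
eef_pos: [0.4769, -0.003, 0.2599]
tool_rot: [0.162, 0.987, 0.0, -0.001]
ft_force: [0.6, -1.0, -0.1]
grip_width: 0.0767
grasp_force: 0.0
```

```bash
python3 -c "
from h import *
T=pose();print(T[:3,3],shift(.478,-.0135,.26))
im=vision.camera('wrist')
print('wrist',[(b[0].tolist(),b[1].tolist()) for b in blobs(im,'blue',60)],proj('wrist',[.478,-.0135,.205],T))
"
```

```text
[ 0.4769002  -0.00302803  0.25993472] [-0.44 -0.96 -0.01]
wrist [([304, 11, 16, 7, 66], [311.6, 13.9]), ([305, 18, 20, 51, 577], [313.5, 38.9]), ([247, 186, 37, 29, 547], [265.6, 200.0]), ([243, 212, 39, 34, 408], [262.9, 223.7]), ([253, 230, 18, 16, 230], [261.5, 237.3]), ([91, 264, 32, 30, 648], [106.0, 278.7])] [261.50954898 238.46285419]
```

Call:
{"fn": "send_rows", "kwargs": {"motion": "-0.8 -0.4 -0.9 0 0; -0.8 -0.4 -0.9 3 0; -0.8 -0.4 -0.9 7 0; -0.8 -0.4 -0.9 10 0; -0.8 -0.4 -0.9 10.2 0"}}

```text
clock: 11.3
eef_pos: [0.4755, -0.0128, 0.1547]
tool_rot: [0.161, 0.987, -0.001, -0.004]
ft_force: [-0.5, -0.1, -0.3]
grip_width: 0.0771
grasp_force: 0.0
```

Call:
{"fn": "send_rows", "kwargs": {"motion": "1 0 0 0 0; 1 0 0 0 0; 1 0 0 0 0; 1 0 0 0 0; 1 0 0 0 0"}}

```text
clock: 11.8
eef_pos: [0.4793, -0.0136, 0.1601]
tool_rot: [0.162, 0.987, -0.0, 0.002]
ft_force: [-1.1, -2.1, 5.7]
grip_width: 0.0239
grasp_force: 58.5
```

Call:
{"fn": "send_rows", "kwargs": {"motion": "1 0 0 0 0; 1 0 0 -0.8 0; 1 0 0 -1.6 0; 1 0 0 -2.5 0; 1 0 0 -2.5 0"}}

```text
clock: 12.3
eef_pos: [0.4791, -0.013, 0.1849]
tool_rot: [0.162, 0.987, 0.0, 0.001]
ft_force: [-0.1, -0.0, -1.0]
grip_width: 0.0238
grasp_force: 58.8
```

```bash
python3 -c "
from h import *
T=pose();print(T[:3,3],bot.get_obs()['grip_width'])
s=vision.camera('side')
a=cv2.resize(s[170:260,220:340],(800,600),interpolation=cv2.INTER_CUBIC)
cv2.imwrite('pics/s7.png',a[:,:,::-1])
"
```

```text
[ 0.47912918 -0.01304091  0.1849034 ] 0.023796802804662974
```

View pics/s7.png

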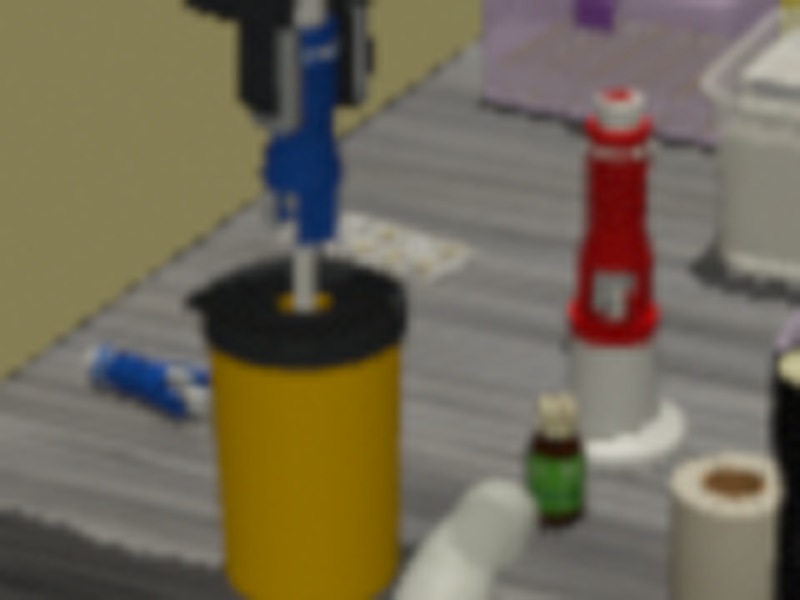

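The blue probe is lifted 25 mm. The shaft at (305,275) looks narrow, and the pot's hole shows yellow at both sides of it. I'll measure its width against the red handle (25 mm).

```bash
python3 -c "
from h import *
s=vision.camera('side')
for r in range(205,217,2): print(r,s[r,258:276].sum(1)//3)
print(s[192,304:322])
w=abs(proj('side',[.479+.0065*.9,-.013+.0065*.44,.1])-proj('side',[.479-.0065*.9,-.013-.0065*.44,.1]))[0]; print('13mm px',w)
"
```

```text
205 [119 119 117 115 129 114  78  53  50  50  54  68 108 143 159 162 159 162]
207 [111 109 109 108 109 106 108 109  98  85  89 117 122 136 141 146 146 148]
209 [ 76  66  61  56  52  69 114 128 103  64  49  51  54  62  70  95 116 125]
211 [ 34  30  27  28  28  54 111 127 100  55  36  36  33  30  25  24  23  25]
213 [ 22  22  22  24  30  56 110 128 102  60  37  29  25  23  21  22  21  21]
215 [ 23  23  23  34  52  77 113 127 113  86  59  43  26  21  22  23  22  23]
[[119 117 113]
 [119 116 112]
 [118 115 111]
 [118 110 105]
 [111  83  78]
 [118  80  73]
 [122  81  74]
 [120  76  69]
 [122  65  60]
 [122  59  54]
 [122  64  59]
 [127  94  87]
 [120  89  82]
 [120 105  99]
 [118 113 109]
 [107 105 101]
 [101  99  95]
 [101  99  95]]
13mm px 5.389458461449465
```

The shaft measures 3.1 px at half height, about 7.5 mm, so it is bare and the cover is off. I'll lift and carry it to the blue well.

Call:
{"fn": "send_rows", "kwargs": {"motion": "1 0 0 -3 0; 1 0 0 -7 0; 1 0 0 -11.5 0; 1 -1 -4 -11.5 0; 1 -2 -8 -11.5 0"}}

```text
clock: 12.9
eef_pos: [0.4724, -0.0954, 0.2997]
tool_rot: [0.16, 0.987, -0.0, 0.002]
ft_force: [0.5, -0.5, -2.0]
grip_width: 0.0239
grasp_force: 59.1
```

Call:
{"fn": "send_rows", "kwargs": {"motion": "1 0 -3.5 0 0; 1 0 -5.5 0 0; 1 0 -5.5 0 0; 1 0 -5.5 0 0"}}

```text
clock: 13.3
eef_pos: [0.4537, -0.1474, 0.2978]
tool_rot: [0.162, 0.987, 0.0, -0.0]
ft_force: [-0.1, 0.5, -1.0]
grip_width: 0.0246
grasp_force: 59.0
```

```bash
python3 -c "
from h import *
T=pose();print(T[:3,3],shift(.517,-.223,.3))
im=vision.camera('wrist')
print([(b[0].tolist(),b[1].tolist()) for b in blobs(im,'blue',60)],proj('wrist',[.517,-.223,.06],T))
for dx in (-.005,0,.005): print(dx,proj('wrist',T[:3,3]+T[:3,:3]@[dx,0,-.136+.091-.001],T))
"
```

```text
[ 0.45371784 -0.14742628  0.2977616 ] [-8.41 -5.13 -0.23]
[([426, 5, 18, 47, 544], [433.8, 24.5]), ([221, 223, 69, 53, 1337], [252.0, 247.4]), ([245, 269, 66, 57, 1432], [276.0, 290.1]), ([261, 311, 35, 29, 808], [277.9, 325.0])] [235.09146959 247.81886817]
-0.005 [275.77527575 342.59861733]
0 [275.75358093 330.04782948]
0.005 [275.73143899 317.16232123]
```

Call:
{"fn": "send_rows", "kwargs": {"motion": "1 -4 3 0 0; 1 -8 3 0 0; 1 -8 3 0 0; 1 -8 3 0 0"}}

```text
clock: 13.75
eef_pos: [0.5399, -0.1432, 0.2966]
tool_rot: [0.161, 0.987, 0.0, -0.002]
ft_force: [-0.3, 0.1, -1.5]
grip_width: 0.0238
grasp_force: 59.3
```

```bash
python3 -c "
from h import *
T=pose();print(T[:3,3],shift(.517,-.223,.3))
im=vision.camera('wrist'); cv2.imwrite('pics/w8.png',cv2.resize(im[120:345,120:420,::-1],(800,600)))
print([(b[0].tolist(),b[1].tolist()) for b in blobs(im,'blue',60)],proj('wrist',[.517,-.223,.06],T))
"
```

```text
[ 0.53990659 -0.14317343  0.29657327] [-0.36 -8.3  -0.34]
[([191, 167, 31, 31, 596], [205.9, 182.5]), ([249, 225, 57, 51, 1198], [274.1, 251.1]), ([245, 269, 66, 56, 1514], [277.0, 289.6]), ([350, 278, 15, 13, 158], [357.2, 284.2]), ([261, 310, 35, 31, 812], [278.0, 324.9])] [205.31215926 183.49255391]
```

View pics/w8.png

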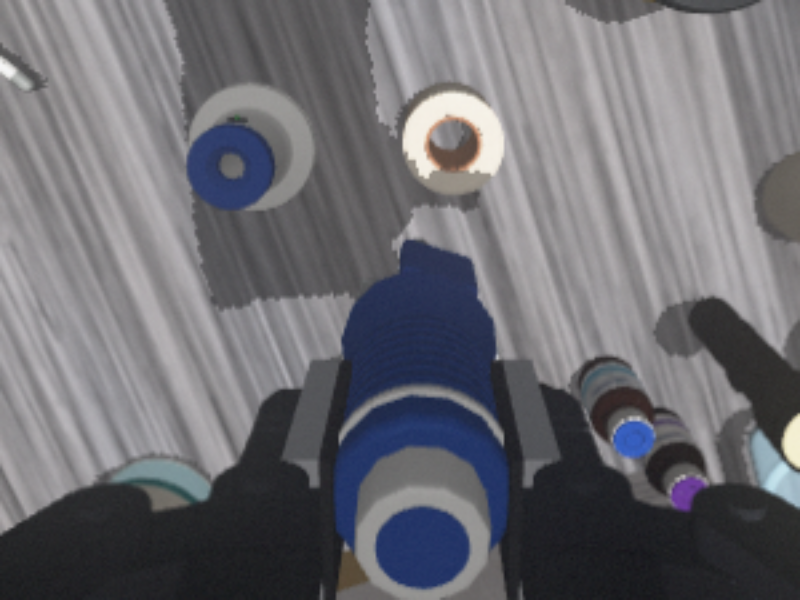

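The blue rim at full-picture (206,182.5) agrees with the prediction (205.3,183.5). The well is empty and the held blue probe is upright.

Call:
{"fn": "send_rows", "kwargs": {"motion": "1 -0.5 -4.5 0 0; 1 -0.5 -8.3 0 0; 1 -0.5 -8.3 4 0; 1 -0.5 -8.3 8 0; 1 -0.5 -8.3 11.5 0"}}

```text
clock: 14.3
eef_pos: [0.5163, -0.2245, 0.1829]
tool_rot: [0.162, 0.987, -0.0, 0.001]
ft_force: [0.4, 0.0, -2.4]
grip_width: 0.024
grasp_force: 59.4
```

```bash
python3 -c "
from h import *
T=pose();print(T[:3,3],shift(.5185,-.2235,.106))"
```

```text
[ 0.51629986 -0.22448651  0.18285258] [-0.17  0.16  7.69]
```

Call:
{"fn": "send_rows", "kwargs": {"motion": "1 -0.1 0.1 2 0; 1 -0.1 0.1 4 0; 1 -0.1 0.1 5.5 0; 1 -0.1 0.1 6.8 0; 1 -0.1 0.1 7.4 0"}}

```text
clock: 14.8
eef_pos: [0.5175, -0.2232, 0.1089]
tool_rot: [0.161, 0.987, 0.0, -0.001]
ft_force: [0.4, 0.9, -1.4]
grip_width: 0.024
grasp_force: 59.4
```

Call:
{"fn": "send_rows", "kwargs": {"motion": "1 0 0 0.1 0; 1 0 0 0.3 0; 1 0 0 0.4 0; 1 0 0 0.5 0"}}

```text
clock: 15.2
eef_pos: [0.5193, -0.2243, 0.1051]
tool_rot: [0.162, 0.987, -0.0, 0.001]
ft_force: [-1.5, 0.5, 7.8]
grip_width: 0.0242
grasp_force: 60.3
```

Seated at TCP z 0.105 as expected. Releasing and rising.

Call:
{"fn": "send_rows", "kwargs": {"motion": "-0.2 0 0 -0.1 0; -0.2 0 0 -0.1 0; -0.4 0 0 -0.1 0; -0.6 0 0 -0.1 0; -0.8 0 0 -2 0"}}

```text
clock: 15.7
eef_pos: [0.5168, -0.2233, 0.1218]
tool_rot: [0.162, 0.987, 0.001, -0.003]
ft_force: [-0.4, -0.1, 0.5]
grip_width: 0.0767
grasp_force: 0.0
```

Call:
{"fn": "send_rows", "kwargs": {"motion": "-0.8 0 0 -4 0; -0.8 0 0 -8 0; -0.8 0 0 -13 0; -0.8 2 3 -16 0; -0.8 2 3 -16 0"}}

```text
clock: 16.2
eef_pos: [0.5111, -0.1878, 0.2904]
tool_rot: [0.16, 0.987, -0.0, 0.005]
ft_force: [-0.1, -1.0, 0.7]
grip_width: 0.0771
grasp_force: 0.0
```

```bash
python3 -c "
from h import *
T=pose();print(T[:3,3],bot.get_obs()['grip_width'])
s=vision.camera('side')
cv2.imwrite('pics/s9.png',cv2.resize(s[150:360,180:400,::-1],(628,600)))
"
```

```text
[ 0.51110183 -0.18777588  0.29036167] 0.07706851920674841
```

View pics/s9.png

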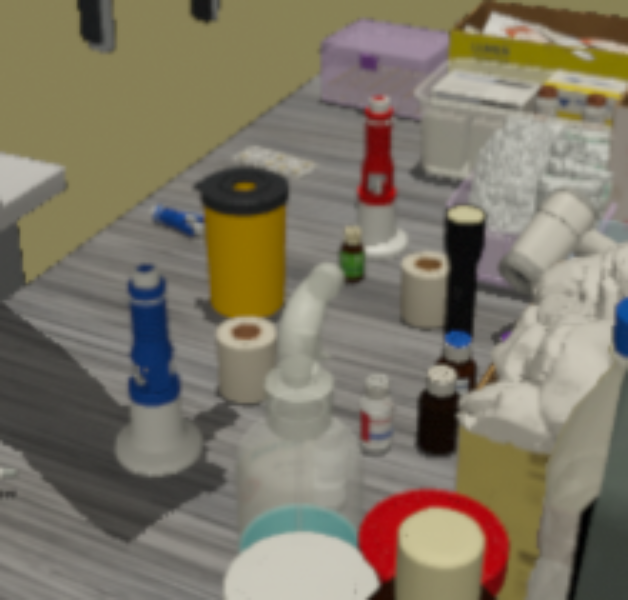

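The blue probe is upright and home on the blue collar at (153,385), the red probe is home at (377,190), the pot is free at (245,245), and the bystanders are in place.

```bash
python3 -c "
from workcell import workorder
print(workorder.job_done())"
```

```text
the job is handed in; nothing more can be done
None
```

The job is handed in at about 16 s: the last camera view shows both probes upright and home in their own wells with the bystanders in place; the cover was not seen in the pot, but the blue probe's shaft came out bare (about 7.5 mm wide) after the full button press.

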